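# Clamp the tube rack on the laboratory mixer

## Robot

A 7-joint arm with a two-finger parallel gripper is mounted at the origin on the work surface. World frame = base frame: x ahead of the robot, y to its left, z up, the work surface at z = 0. Lengths are in m, angles in rad, forces in N, time in s.
With the tool pointing down it reaches from about 0.4 to 0.85 m from the base axis. Payload 10.4 kg.
Tool frame: the origin (TCP) lies at the very end of the fingers, on their centre line; the grasp point (between the pads) lies 19 mm behind it; z points along the fingers, y is the direction in which the jaws open and shut (so a half turn about z gives the same grasp; the last joint's range is limited). The gripper opens to 85 mm and grips with 20 to 120 N. Pads are 22 mm wide; open, the fingers measure 114 mm over their backs; the gripper's body (76 mm by 85 mm) begins 54 mm behind the grasp point. The pads swing forward as they close: fully open they stand 13 mm farther back than shut.
Start: joints at [-1.154, 0.332, -0.065, 1.46, 0.022, 1.35, -0.088], TCP at [0.266, 0.566, 0.231] pointing down, gripper open.
Joint ranges: [-2.6, 2.6], [-0.5, 2.12], [-1.47, 1.34], [0.16, 2.42], [-1.27, 4.41], [0.06, 2.06], [-2.6, 2.6]. Speed limits (rad/s): [2.22, 2.22, 2.79, 2.79, 3.14, 3.14, 3.14].

## Interface

Orientations are given as a unit quaternion [x, y, z, w].
In Python, from workcell import get_obs, camera, camera_info, hand_in gives the robot as it stands.
- The arm moves only by the tool move_arm, never from a script. Its argument "moves" is a list of rows, each a list of 3 entries, a list of its own where there are three numbers: the shift along the tool's x, y, z in units of 25 mm (1.0 is 25 mm), then the turn, a rotation vector about the tool's x, y, z in degrees, then the opening, from 0 (shut) to 1 (fully open). A call has 1 to 5 rows; each row shifts and turns the commanded pose from where the row before left it, along the tool's axes as they then stand; what a row does not reach is not made up. A row lasts 1/8 s, in which the tool goes at most 62.5 mm and 10.7 degrees, less where a joint would pass 70% of its speed; a pose out of reach is approached as far as the arm can. A call is refused whole if a number of a shift passes 1 or a number of a turn 10.7, either way. A call with a gripper value outside its range is refused whole. The fingers move at their own pace and stop on an object; "squeeze" is the grip in N (left out, the last holds). Time passes only in rows, so rows that do not move let the fingers close. It gives the time, the measured TCP pose, the force and the opening at its end, in the units of the state.
- get_obs(): the state, without advancing time (a new reading comes with each control period).
- camera(name): name is "scene" or "top" or "wrist"; returns the picture (384x512x3 uint8, red, green, blue); there is no depth.
- camera_info(name): a dict with "fx", "fy", "cx", "cy" (pixels), "origin" and "rotation" of the camera in the world. Camera axes: x right, y down, z forward; pixel columns grow to the right and rows downward; lengths in m; the calibration is good to about 2 mm. The wrist camera is an equidistant fisheye: a pixel r from the principal point sees the ray r / f radians off the axis. A picture is of the moment at which its call begins: read the wrist's pose just before it. camera_info takes no time and is no camera call; for the wrist camera it gives the pose at the moment of the call.
- hand_in(): hands the job in, once; it reports no verdict.
The state is a dict: "clock": time; "joint_pos": joint angles; "joint_velocities": joint speeds; "tau": joint torques, N m; "position": TCP position; "ee_rot": TCP orientation; "ft_force": force on the tool from outside, world axes, zero at the start; "torque": the same for the moment, N m; "grip_width": opening from 0.0 (shut) to 1.0 (fully open).
Only numpy, scipy, OpenCV 4.12 (cv2) and the standard library are available. Lean on these libraries where they do the work, as an engineer would, in place of code of your own. Each camera call takes 0.05 s, during which the arm holds its last target. There are 200 camera calls.

## Task

The rack of capped blood tubes on the mixer has to be secured before mixing: with a fingertip or the back of a finger, push the finger tab to swing the aluminium clamp strap over the tubes, fully home, and after that push the upright cam lever all the way down onto the strap's end. Do not lower the lever before the strap is home, leave the rack sitting in its place without lifting or shifting it, and leave the jar, the timer and the single-tube stand as they are. Nothing needs to be gripped; finish with the hand clear.

Things in the scene. Friction and masses are not known exactly. Their poses are not given: they have to be found in the camera images.
- mixer: White tube mixer fixed to the bench, 200 (x) x 350 (y) x 40 mm; aluminium platform, top 55 mm above the bench. Origin at the centre of its underside, z up, x away from the robot at yaw 0 (yaw varies). In its own frame the round pivot post is at (0, +130) mm, the steel latch post (50 x 20 mm, cheeks up to 186 mm) at (0, -135) mm; the rack sits between.
- strap (a joint): Angle of the clamp strap about its vertical pin. 0 = fully home (a stop), lying along the mixer's -y over the tubes. It grows as the strap swings open to the mixer's -x (robot) side: at q the strap points from the pin along (-sin q, -cos q) in the mixer's x, y. Limit 1.5. Stiff: stays where it is left; 0.18 N m moves it (about 2 N at the tab).
- strap_pivot (a point): Point on the strap's vertical pin, at mid-thickness of the strap, 150 mm above the bench. Its axes turn with the strap: -y runs along the strap to its free end (242 mm from the pin), z is up; +x is the way the strap moves when it closes.
- strap_tab (a point): Centre of the upright finger tab on the strap, 105 mm from the pin, 176 mm above the bench. An aluminium plate 8 mm thick (x), 36 mm long (y, along the strap), standing on the strap's top (155 mm above the bench) up to 197 mm. The strap is 34 mm wide, 10 mm thick. Axes as for strap_pivot: push on its -x face to close the strap.
- lever (a joint): Angle of the steel cam lever about the horizontal pin in the latch post. 0 = upright; it grows as the lever folds inwards (to the mixer's +y, over the strap's end) and down; 1.55 = fully down, a stop, nearly level. Stiff: stays where it is left; 0.22 N m moves it (3 to 4 N at the pad).
- lever_hinge (a point): Centre of the lever's pin, 172 mm above the bench. Its axes turn with the lever: z runs from the pin to the lever's tip (89 mm from the pin), +y is the way the lever moves when it is pushed down, x is the pin.
- lever_pad (a point): Centre of the black pad at the end of the lever, 68 mm from the pin. The pad is 30 mm wide (x), 12 mm thick (y) and 42 mm long (z); below it the steel arm is 18 mm wide and 10 mm thick. Axes as for lever_hinge: push on its -y face. Standing upright its tip is 261 mm above the bench.
- rack: White rack 64 x 174 mm with twelve red-capped tubes in two rows of six, loose in a shallow nest (8 mm rim) on the mixer's platform; origin at the centre of its underside. The cap tops are 82 mm above it (137 mm above the bench, 7 mm below the strap). Leave it in place.
- jar: Bystander: small lidded specimen jar, 54 mm across, 62 mm tall, on the robot's side of the mixer; origin under its centre.
- timer: Bystander: grey bench timer, 40 x 65 x 55 mm, beside the mixer's pivot end; origin under its centre.
- tube_stand: Bystander: white block 50 x 50 x 30 mm with one red-capped tube standing in it, 96 mm tall in all, on the robot's side of the mixer; origin under its centre.
Mind the look-alikes: they are no part of the job. Leave any black or yellow look-alike of the rack alone.

How it is judged:
On the way, in this order (a step that is already met when the one before it is completed fails the run):
1. the strap is swung fully home over the tubes while the lever still stands up (value of joint strap below 0.06 rad and value of joint lever below 0.6 rad), for 0.2 s.
2. the cam lever is pushed all the way down, with the strap home (value of joint lever above 1.42 rad and value of joint strap below 0.06 rad), for 0.2 s.
At the end, for the whole second after the job is handed in: The strap is within 0.06 rad of its home stop, the lever within 0.13 rad of fully down (angle above 1.42), both at rest; the rack is within 10 mm of its place and upright, and each bystander within 20 mm of its own (all of step 2 and velocity of joint lever between -0.05 and 0.05 rad/s and velocity of joint strap between -0.05 and 0.05 rad/s and not (distance of rack from where it was at the start of the episode above 0.01 m) and angle between rack's own z axis and vertical below 0.08 rad and not (distance of jar from where it was at the start of the episode above 0.02 m) and not (distance of timer from where it was at the start of the episode above 0.02 m) and not (distance of tube_stand from where it was at the start of the episode above 0.02 m)); the robot touches nothing.
It fails at once if the lever is lowered (beyond 0.7 rad) while the strap is not home (value of joint lever above 0.7 rad and value of joint strap above 0.1 rad).
It fails at once if the rack of tubes is lifted, shifted more than 10 mm or tipped (distance of rack from where it was at the start of the episode above 0.01 m or angle between rack's own z axis and vertical above 0.15 rad).
It fails at once if the jar, the timer or the tube stand is moved more than 20 mm or tipped over (distance of any of jar, timer, tube_stand from where it was at the start of the episode above 0.02 m or angle between any of jar, timer, tube_stand's own z axis and vertical above 0.5 rad).
It also fails if it takes over 50 s, if anything falls off the work surface, if the arm or the gripper's body presses on something with over 40 N, if the wrist force passes 120 N, or if a joint passes its speed limit or range.

## Working session

There is one attempt and no reset: what is moved stays moved. The work goes in short steps, Python scripts to look and compute and a tool call to move; the robot and the scene stay as the last step left them, time stands still between calls to the robot, and variables do not carry over. Pictures are saved under pics/ and viewed, about 8 in all and at most 12, crops included, and the job is handed in when it is done.

Besides the shell and the picture viewer there is one more tool, called after ">>>" in YAML: its name, and indented under it one key for each argument. move_arm: Moves the arm, as the interface text tells. Its arguments: {"type":"object","properties":{"moves":{"type":"array","items":{"type":"array"}},"squeeze":{"type":"number"}},"required":["moves"]}

```bash
ls; mkdir -p pics; cat > h.py <<'E'
import numpy as np, cv2
from workcell import *
def save(n,f):
    im=camera(n); cv2.imwrite(f,im[:,:,::-1]); return im
def ray(ci,u,v):
    d=np.array([(u-ci['cx'])/ci['fx'],(v-ci['cy'])/ci['fy'],1.]); return np.array(ci['origin']),np.array(ci['rotation'])@d
def onz(n,u,v,z):
    o,d=ray(camera_info(n),u,v); return o+d*(z-o[2])/d[2]
E
python3 - <<'E'
from h import *
a=save('scene','pics/a.png');b=save('top','pics/b.png')
print(get_obs()); 
for n in('scene','top'):print(camera_info(n))
E
```

```text
pics
{'clock': 0.1, 'joint_pos': array([-1.15359308,  0.33279777, -0.06469529,  1.46082673,  0.02157882,
        1.34989316, -0.08849661]), 'joint_velocities': array([ 0.00013612, -0.00274193, -0.00140253, -0.001753  , -0.00021818,
        0.00041431, -0.00045091]), 'tau': array([ 9.95249065e-04, -6.26744056e+01,  4.90408740e-02, -3.92428493e+01,
        1.64236670e-02,  7.00495031e-03, -4.20750325e-05]), 'position': array([0.26596246, 0.56523306, 0.23061689]), 'ee_rot': array([ 2.18127301e-01,  9.75920131e-01, -6.04155607e-04, -1.16910521e-04]), 'ft_force': array([ 0.54432824, -1.02857558, -0.64881199]), 'torque': array([ 0.03521012, -0.02200464, -0.01174308]), 'grip_width': 1.0008269378191246}
{'fx': 386.32067482760345, 'fy': 386.32067482760345, 'cx': 252.27024125022578, 'cy': 186.5123477792937, 'origin': array([1.07978609, 0.23380023, 1.01021153]), 'rotation': array([ 0.56922165,  0.76983758, -0.23440659, -0.1684944 ])}
{'fx': 400.5896859422599, 'fy': 400.5896859422599, 'cx': 248.57690462700378, 'cy': 190.22530897469653, 'origin': array([0.45362589, 0.03569777, 1.14541085]), 'rotation': array([-0.70409404,  0.70789694, -0.03954334,  0.03962094])}
```

View pics/a.png

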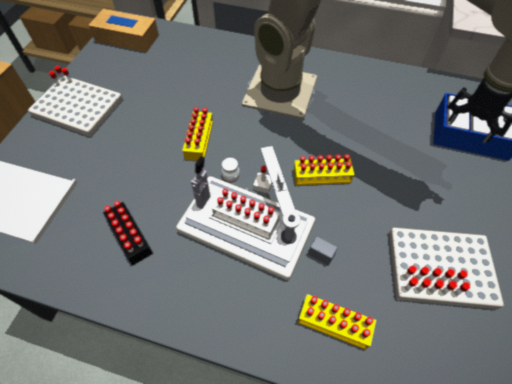

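View pics/b.png

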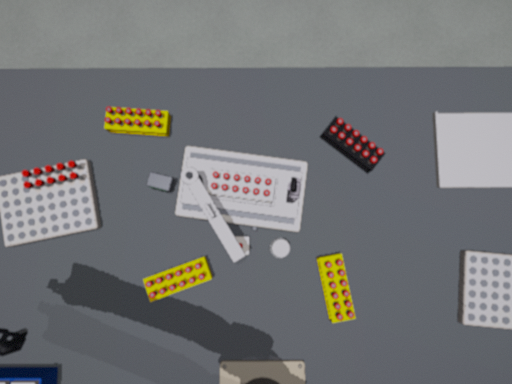

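The top view shows the mixer at (242,188): pivot at about (189,176), open strap reaching to (238,258), lever at about (293,189). The jar is at (280,248), the tube stand under the strap's tip at (242,245), and the timer at (160,182). The yellow and black racks are look-alikes. Next I'll enlarge this area and measure it.

```bash
sed -i 's/^import numpy.*/import numpy as np, cv2\nfrom scipy.spatial.transform import Rotation as R/; s/np.array(ci\[.rotation.\])@d/R.from_quat(ci["rotation"]).apply(d)/' h.py
python3 - <<'E'
from h import *
b=cv2.imread('pics/b.png');a=cv2.imread('pics/a.png')
c=cv2.resize(b[140:270,145:315],None,fx=4,fy=4,interpolation=cv2.INTER_CUBIC)
d=cv2.resize(a[140:280,170:345],None,fx=4,fy=4,interpolation=cv2.INTER_CUBIC)
cv2.imwrite('pics/c.png',c);cv2.imwrite('pics/d.png',d)
E
```

```text
(no output)
```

View pics/c.png

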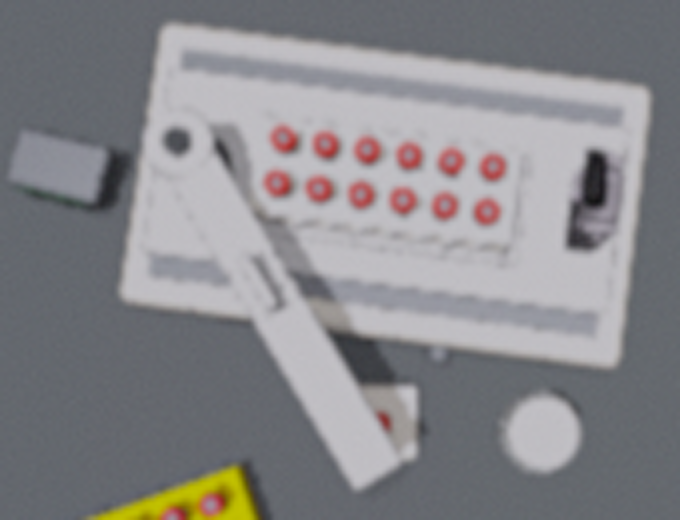

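View pics/d.png

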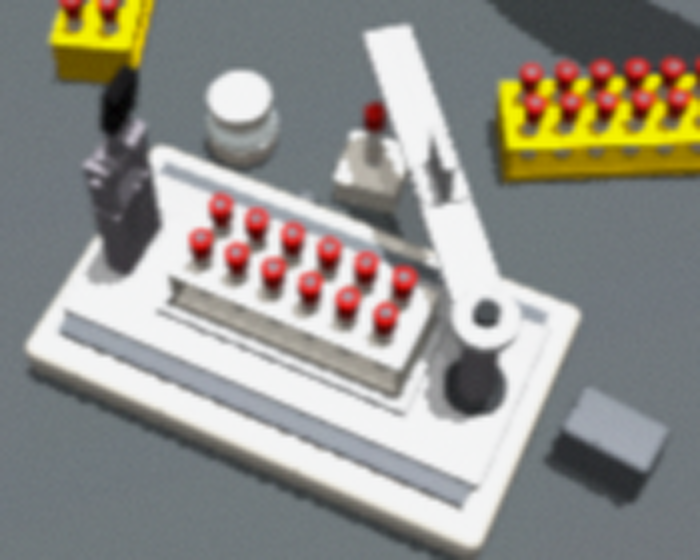

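```bash
python3 - <<'E'
from h import *
P=lambda u,v,z:onz('top',145+u/4,140+v/4,z)
c=[P(*k,.04) for k in((165,25),(650,90),(618,366),(122,300))]
print(np.round(c,4)); m=np.mean(c,0)
ey=(c[0]+c[3]-c[1]-c[2])[:2];ey/=np.linalg.norm(ey);ex=np.array([ey[1],-ey[0]])
yaw=np.arctan2(ex[1],ex[0]);print('mixer',m,'yaw',np.degrees(yaw))
W=lambda x,y:m[:2]+ex*x+ey*y
print('piv pred',W(0,.13),'seen',P(178,142,.16)[:2],'latch',W(0,-.135),'padseen',P(597,180,.26)[:2])
t=P(379,475,.155)[:2];p=(W(0,.13)+P(178,142,.16)[:2])/2
d=t-p;print('len',np.linalg.norm(d),'q',np.arctan2(-d@ex,-d@ey)); tb=P(266,283,.197)[:2];d=tb-p
print('tab',tb,np.linalg.norm(d),np.arctan2(-d@ex,-d@ey))
print('jar',P(542,432,.062),'stand red',P(384,420,.096),'timer',P(60,168,.055))
rm=np.mean([P(285,138,.137),P(493,166,.137),P(278,184,.137),P(487,211,.137)],0);print('rack',rm)
ci=camera_info('scene')
def px(X):
    r=R.from_quat(ci['rotation']).inv().apply(np.array(X)-ci['origin']);return np.round([(ci['cx']+ci['fx']*r[0]/r[2]-170)*4,(ci['cy']+ci['fy']*r[1]/r[2]-140)*4])
print('scene check piv',px([*p,.16]),'levertip',px([*W(0,-.135),.261]),'tip',px([*t,.155]))
r=R.from_quat(get_obs()['ee_rot']);print(r.as_matrix().round(3))
E
```

```text
[[ 0.7033  0.2101  0.04  ]
 [ 0.6552 -0.1298  0.04  ]
 [ 0.4632 -0.1037  0.04  ]
 [ 0.5103  0.2374  0.04  ]]
mixer [0.58299983 0.05348605 0.04      ] yaw -7.965799437388646
piv pred [0.60101549 0.18223167] seen [0.60209891 0.18216416] latch [ 0.56429127 -0.08021133] padseen [ 0.56438247 -0.0662651 ]
len 0.2394811420549732 q 0.8863253659136295
tab [0.51185556 0.12360786] 0.10714092850598361 0.8531692924361528
jar [ 0.41933258 -0.04916668  0.062     ] stand red [0.42866984 0.05593456 0.096     ] timer [0.60032283 0.27857433 0.055     ]
rack [0.58388334 0.05359486 0.137     ]
scene check piv [486. 307.] levertip [97. 67.] tip [385.  26.]
[[-0.905  0.426 -0.   ]
 [ 0.426  0.905 -0.001]
 [-0.    -0.001 -1.   ]]
```

>>> move_arm:
  moves:
    - [[-1,-0.7,0],[0,0,0],0]
    - [[-1,-0.7,0],[0,0,0],0]
    - [[-1,-0.7,0],[0,0,0],0]
    - [[-1,-0.7,0],[0,0,0],0]
    - [[-1,-0.7,0],[0,0,0],0]

```text
clock: 0.72
position: [0.3423, 0.432, 0.231]
ee_rot: [0.218, 0.976, -0.0, -0.0]
ft_force: [-0.5, -0.4, -0.0]
grip_width: 0.0
```

>>> move_arm:
  moves:
    - [[-1,-0.7,0],[0,0,0],0]
    - [[-1,-0.7,0],[0,0,0],0]
    - [[-1,-0.7,0],[0,0,0],0]
    - [[-1,-0.7,0],[0,0,0],0]
    - [[-1,-0.7,0],[0,0,0],0]

```text
clock: 1.35
position: [0.418, 0.2997, 0.231]
ee_rot: [0.218, 0.976, -0.0, -0.0]
ft_force: [0.5, -0.1, 0.6]
grip_width: 0.004
```

>>> move_arm:
  moves:
    - [[-1,-0.7,0],[0,0,0],0]
    - [[-1,-0.7,0],[0,0,0],0]
    - [[-1,-0.7,0],[0,0,0],0]
    - [[-1,-0.7,0],[0,0,0],0]
    - [[0,0,0],[0,0,0],0]

```text
clock: 1.98
position: [0.4794, 0.1924, 0.2311]
ee_rot: [0.22, 0.975, -0.0, 0.0]
ft_force: [0.1, -0.6, -0.2]
grip_width: 0.0
```

```bash
python3 - <<'E'
from h import *
ci=camera_info('wrist');im=save('wrist','pics/e0.png')[:,:,::-1].copy();np.set_printoptions(precision=4,suppress=True);print(ci)
def fp(X):
    r=R.from_quat(ci['rotation']).inv().apply(np.array(X)-ci['origin']);h=np.hypot(r[0],r[1]);t=np.arctan2(h,r[2]);return (int(ci['cx']+ci['fx']*t*r[0]/h),int(ci['cy']+ci['fy']*t*r[1]/h))
for X in([.5135,.126,.197],[.6015,.1822,.158],[.5644,-.08,.172],get_obs()['position']):
    print(fp(X));cv2.circle(im,fp(X),3,(0,255,0),1)
cv2.imwrite('pics/e.png',im)
E
```

```text
{'fx': 297.3186396354542, 'fy': 297.3186396354542, 'cx': 258.71670196074507, 'cy': 189.18808129730976, 'origin': array([0.4169, 0.2226, 0.3751]), 'rotation': array([0.8371, 0.5296, 0.0733, 0.1162])}
(196, 291)
(304, 315)
(80, 357)
(259, 238)
```

View pics/e.png

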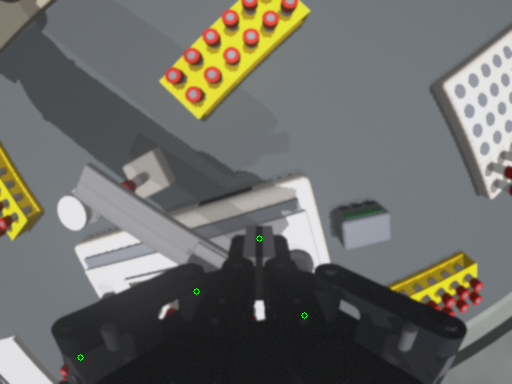

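The wrist view shows the closed fingertip at (259,238) and the strap running from (90,180) to (225,260). The tab is hidden behind the gripper, which agrees with my projection at (196,291). I'll go behind the tab and descend.

>>> move_arm:
  moves:
    - [[-0.6,-0.5,0],[0,0,0],0]
    - [[-0.6,-0.55,0],[0,0,0],0]
    - [[0,0,0.8],[0,0,0],0]
    - [[0,0,0.8],[0,0,0],0]
    - [[0,0,0.8],[0,0,0],0]

```text
clock: 2.65
position: [0.4938, 0.1596, 0.1705]
ee_rot: [0.217, 0.976, 0.0, -0.0]
ft_force: [-0.6, -1.1, -0.4]
grip_width: 0.002
```

>>> move_arm:
  moves:
    - [[0,0,0],[0,0,0],0]

```text
clock: 2.78
position: [0.4931, 0.159, 0.17]
ee_rot: [0.217, 0.976, -0.001, -0.001]
ft_force: [0.7, -0.5, 1.6]
grip_width: 0.001
```

```bash
cat > arc.py <<'E'
from h import *
# waypoints: contact point on arc; print tool-frame shifts from current
p=np.array([.6015,.1822]);ex=np.array([.990,-.1386]);ey=np.array([.1386,.990])
o=get_obs();r=R.from_quat(o['ee_rot']).as_matrix();cur=o['position'][:2]
print(cur,o['position'][2])
for q in(.87,.75,.6,.45,.3,.15,0,-.05):
    t=p+.105*(-np.sin(q)*ex-np.cos(q)*ey);n=np.cos(q)*ex-np.sin(q)*ey
    s=abs(n@r[:2,0])*.011+abs(n@r[:2,1])*.0145
    w=t-n*(s+.004);d=np.append(w-cur,0);u=(r.T@d)/.025
    print(q,np.round(w,4),np.round(u,2),'mm to tab',round(1e3*(t-cur)@n,1))
    cur=w
E
python3 arc.py
python3 - <<'E'
from h import *
b=save('top','pics/f.png'); c=cv2.resize(b[140:270,145:315,::-1],None,fx=4,fy=4,interpolation=cv2.INTER_CUBIC);cv2.imwrite('pics/f.png',c)
E
```

```text
[0.49305769 0.15904175] 0.16995579046621112
0.87 [0.5014 0.1441] [-0.56 -0.4  -0.  ] mm to tab 38.1
0.75 [0.5073 0.1318] [-0.42 -0.35 -0.  ] mm to tab 33.5
0.6 [0.5169 0.1173] [-0.59 -0.36 -0.  ] mm to tab 35.7
0.45 [0.529  0.1044] [-0.66 -0.26 -0.  ] mm to tab 34.3
0.3 [0.5433 0.0936] [-0.7  -0.15 -0.  ] mm to tab 32.5
0.15 [0.5553 0.0864] [-0.55 -0.06 -0.  ] mm to tab 30.5
0 [0.5684 0.0809] [-0.57  0.02 -0.  ] mm to tab 32.5
-0.05 [0.573  0.0794] [-0.19  0.02 -0.  ] mm to tab 24.0
```

View pics/f.png

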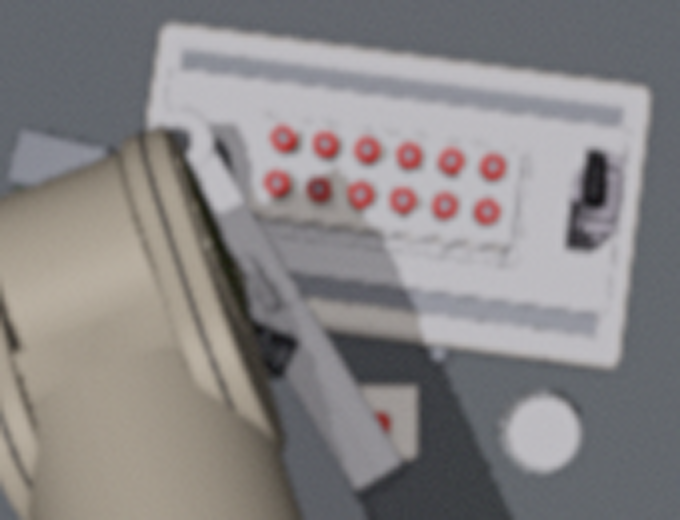

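The strap hasn't moved, with its tip still at (379,475), and the gripper is behind the tab at about (265,290). I'll sweep it along the arc.

>>> move_arm:
  moves:
    - [[-0.28,-0.2,0],[0,0,0],0]
    - [[-0.28,-0.2,0],[0,0,0],0]
    - [[-0.21,-0.18,0],[0,0,0],0]
    - [[-0.21,-0.17,0],[0,0,0],0]
    - [[0,0,0],[0,0,0],0]

```text
clock: 3.45
position: [0.5089, 0.1302, 0.1713]
ee_rot: [0.219, 0.976, -0.0, 0.0]
ft_force: [0.8, -0.8, -0.2]
grip_width: 0.005
```

>>> move_arm:
  moves:
    - [[-0.3,-0.18,0],[0,0,0],0]
    - [[-0.3,-0.18,0],[0,0,0],0]
    - [[-0.33,-0.13,0],[0,0,0],0]
    - [[-0.33,-0.13,0],[0,0,0],0]
    - [[0,0,0],[0,0,0],0]

```text
clock: 4.08
position: [0.531, 0.1023, 0.1712]
ee_rot: [0.219, 0.976, -0.0, 0.0]
ft_force: [-0.5, 0.1, -0.2]
grip_width: -0.001
```

```bash
python3 arc.py
python3 - <<'E'
from h import *
b=save('top','pics/g.png'); c=cv2.resize(b[140:270,145:315,::-1],None,fx=4,fy=4,interpolation=cv2.INTER_CUBIC);cv2.imwrite('pics/g.png',c)
E
```

```text
[0.53104699 0.10231034] 0.17120841440823203
0.87 [0.5014 0.1441] [ 1.78  1.01 -0.  ] mm to tab -30.1
0.75 [0.5073 0.1317] [-0.42 -0.35  0.  ] mm to tab 33.5
0.6 [0.5169 0.1173] [-0.6  -0.36  0.  ] mm to tab 35.6
0.45 [0.529  0.1044] [-0.66 -0.26  0.  ] mm to tab 34.2
0.3 [0.5433 0.0936] [-0.7  -0.15  0.  ] mm to tab 32.5
0.15 [0.5552 0.0865] [-0.55 -0.05  0.  ] mm to tab 30.5
0 [0.5683 0.0809] [-0.57  0.02  0.  ] mm to tab 32.5
-0.05 [0.5729 0.0794] [-0.19  0.02  0.  ] mm to tab 24.0
```

View pics/g.png

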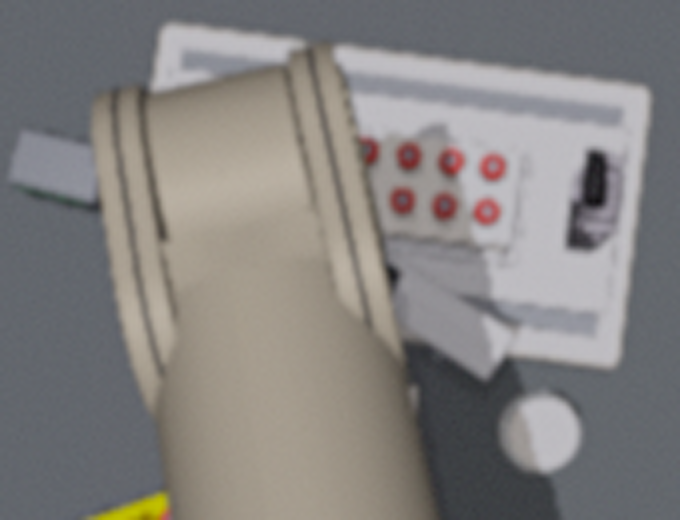

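The strap is following: its tip has moved to (500,360), q about 0.45. I'll carry on to home.

>>> move_arm:
  moves:
    - [[-0.33,-0.06,0],[0,0,0],0]
    - [[-0.33,-0.06,0],[0,0,0],0]
    - [[-0.28,-0.04,0],[0,0,0],0]
    - [[-0.28,-0.03,0],[0,0,0],0]
    - [[0,0,0],[0,0,0],0]

```text
clock: 4.75
position: [0.5566, 0.0855, 0.1713]
ee_rot: [0.219, 0.976, -0.0, 0.0]
ft_force: [-0.4, -1.0, 0.2]
grip_width: 0.0
```

>>> move_arm:
  moves:
    - [[-0.25,0,0],[0,0,0],0]
    - [[-0.2,0,0],[0,0,0],0]
    - [[-0.1,0,0],[0,0,0],0]
    - [[0,0,0],[0,0,0],0]

```text
clock: 5.25
position: [0.5688, 0.08, 0.1713]
ee_rot: [0.218, 0.976, -0.0, 0.0]
ft_force: [0.0, 0.3, 0.2]
grip_width: 0.002
```

>>> move_arm:
  moves:
    - [[-0.1,0,0],[0,0,0],0]
    - [[-0.1,0,0],[0,0,0],0]

```text
clock: 5.5
position: [0.5731, 0.0784, 0.1713]
ee_rot: [0.218, 0.976, 0.0, -0.0]
ft_force: [-2.1, 1.8, 0.1]
grip_width: -0.001
```

>>> move_arm:
  moves:
    - [[-0.1,0,0],[0,0,0],0]
    - [[0,0,0],[0,0,0],0]

```text
clock: 5.75
position: [0.5739, 0.0781, 0.1712]
ee_rot: [0.218, 0.976, 0.0, -0.002]
ft_force: [-10.3, 3.3, 6.0]
grip_width: -0.003
```

The force rose to about 10 N at the stop, so the strap should be home. I'll back off, lift, and turn the tool square to the lever.

>>> move_arm:
  moves:
    - [[0.5,0,0],[0,0,0],0]
    - [[0.5,0,0],[0,0,0],0]
    - [[0,0,-1],[0,0,0],0]
    - [[0,0,-1],[0,0,-8.6],0]
    - [[0,0,-1],[0,0,-8.6],0]

```text
clock: 6.38
position: [0.5523, 0.0879, 0.2473]
ee_rot: [0.067, 0.998, 0.0, 0.0]
ft_force: [0.2, -0.2, 0.3]
grip_width: -0.0
```

>>> move_arm:
  moves:
    - [[0,0,-1],[0,0,0],0]
    - [[0,0,-1],[0,0,0],0]
    - [[0,0,0],[0,0,0],0]

```text
clock: 6.75
position: [0.5532, 0.088, 0.2983]
ee_rot: [0.07, 0.998, 0.001, 0.002]
ft_force: [0.8, -0.1, -0.3]
grip_width: 0.001
```

```bash
python3 - <<'E'
from h import *
o=get_obs();r=R.from_quat(o['ee_rot']).as_matrix();print(o['position'],r.round(3))
print((r.T@(np.array([.5588,-.1198,.30])-o['position'])/.025).round(2))
a=save('scene','pics/h.png')[:,:,::-1]
cv2.imwrite('pics/h.png',cv2.resize(a[140:280,170:345],None,fx=4,fy=4,interpolation=cv2.INTER_CUBIC))
E
```

```text
[0.55321718 0.08796516 0.29827231] [[-0.99   0.139  0.004]
 [ 0.139  0.99   0.001]
 [-0.004  0.002 -1.   ]]
[-1.38 -8.2  -0.08]
```

View pics/h.png

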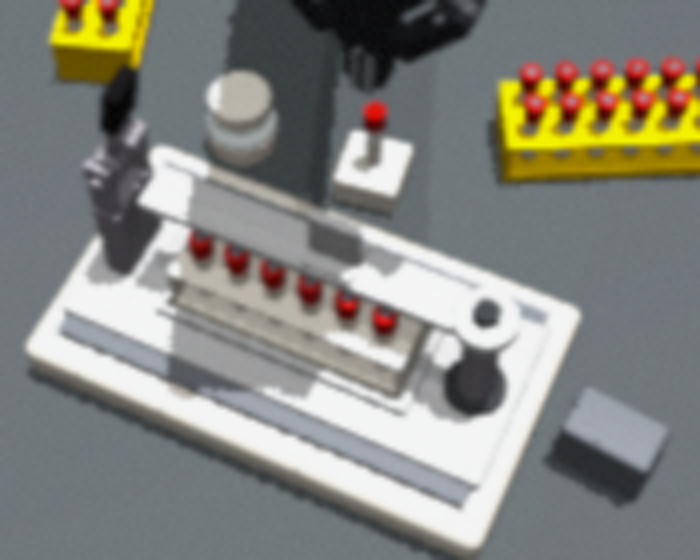

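The strap now lies over the tubes with its tip at about (150,195), beside the latch post, and the lever is still up. I'll check the strap angle numerically and move outside the lever.

>>> move_arm:
  moves:
    - [[-0.3,-1,0],[0,0,0],0]
    - [[-0.3,-1,0],[0,0,0],0]
    - [[-0.3,-1,0],[0,0,0],0]
    - [[-0.3,-1,0],[0,0,0],0]
    - [[-0.2,-1,0],[0,0,0],0]

```text
clock: 7.42
position: [0.5695, -0.0416, 0.2949]
ee_rot: [0.07, 0.998, -0.0, -0.001]
ft_force: [0.1, 1.0, -0.9]
grip_width: 0.004
```

>>> move_arm:
  moves:
    - [[0,-1,0],[0,0,0],0]
    - [[0,-1,0],[0,0,0],0]
    - [[0,-1,0],[0,0,0],0]
    - [[0,-0.2,0],[0,0,0],0]
    - [[0,0,0],[0,0,0],0]

```text
clock: 8.05
position: [0.5587, -0.1194, 0.2957]
ee_rot: [0.07, 0.998, 0.0, -0.0]
ft_force: [-0.8, 0.9, 0.1]
grip_width: -0.002
```

```bash
python3 - <<'E'
from h import *
o=get_obs();print(o['position'],o['ft_force'])
ci=camera_info('scene')
def px(X):
    r=R.from_quat(ci['rotation']).inv().apply(np.array(X)-ci['origin']);return np.round([(ci['cx']+ci['fx']*r[0]/r[2]-170)*4,(ci['cy']+ci['fy']*r[1]/r[2]-140)*4])
p=np.array([.6015,.1822]);ex=np.array([.990,-.1386]);ey=np.array([.1386,.990])
for q in(0,.1):
  d=-np.sin(q)*ex-np.cos(q)*ey;n=np.cos(q)*ex-np.sin(q)*ey
  for s in(-.017,.017):print(q,s,px([*(p+.242*d+s*n),.155]),px([*(p+.08*d+s*n),.155]))
a=save('scene','pics/i.png')[:,:,::-1]
cv2.imwrite('pics/i.png',cv2.resize(a[130:270,150:325],None,fx=4,fy=4,interpolation=cv2.INTER_CUBIC))
E
```

```text
[ 0.55872491 -0.11937733  0.29567447] [-0.76269085  0.91133122  0.1230755 ]
0 -0.017 [160. 158.] [380. 245.]
0 0.017 [136. 197.] [358. 286.]
0.1 -0.017 [181. 133.] [388. 236.]
0.1 0.017 [153. 169.] [362. 275.]
```

View pics/i.png

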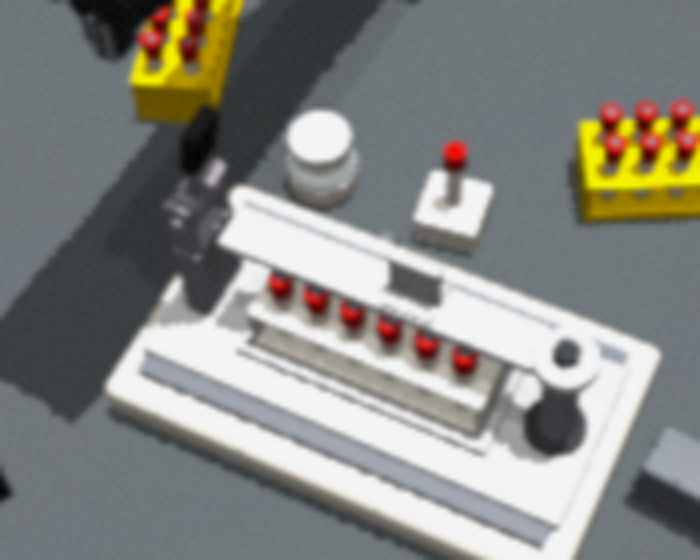

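The strap's tip corners are at (240,205) and (218,240), against predictions of (240,198) and (216,237) for q=0, so the strap is home. The lever stands up with its pad at (200,140), tilted slightly inward. I'll descend outside it and push.

>>> move_arm:
  moves:
    - [[0,0,0.8],[0,0,0],0]
    - [[0,0,0.8],[0,0,0],0]
    - [[0,0,0.7],[0,0,0],0]
    - [[0,0.65,0],[0,0,0],0]
    - [[0,0.65,0],[0,0,0],0]

```text
clock: 8.72
position: [0.5639, -0.086, 0.2394]
ee_rot: [0.069, 0.998, 0.0, 0.0]
ft_force: [-0.3, -0.0, 0.6]
grip_width: -0.004
```

>>> move_arm:
  moves:
    - [[0,0.38,0.1],[0,0,0],0]
    - [[0,0.38,0.1],[0,0,0],0]
    - [[0,0.34,0.2],[0,0,0],0]
    - [[0,0.34,0.2],[0,0,0],0]
    - [[0,0,0],[0,0,0],0]

```text
clock: 9.35
position: [0.5682, -0.0512, 0.223]
ee_rot: [0.069, 0.998, 0.0, -0.001]
ft_force: [0.2, 0.0, -0.2]
grip_width: -0.001
```

```bash
python3 - <<'E'
from h import *
o=get_obs();print(o['position'],o['ft_force'],(o['position'][:2]-[.5643,-.0802])@[.1386,.99])
a=save('scene','pics/j.png')[:,:,::-1]
cv2.imwrite('pics/j.png',cv2.resize(a[130:270,150:325],None,fx=4,fy=4,interpolation=cv2.INTER_CUBIC))
E
```

```text
[ 0.56816828 -0.05119179  0.22298761] [ 0.19877976  0.035367   -0.23891387] 0.029254269417022666
```

View pics/j.png

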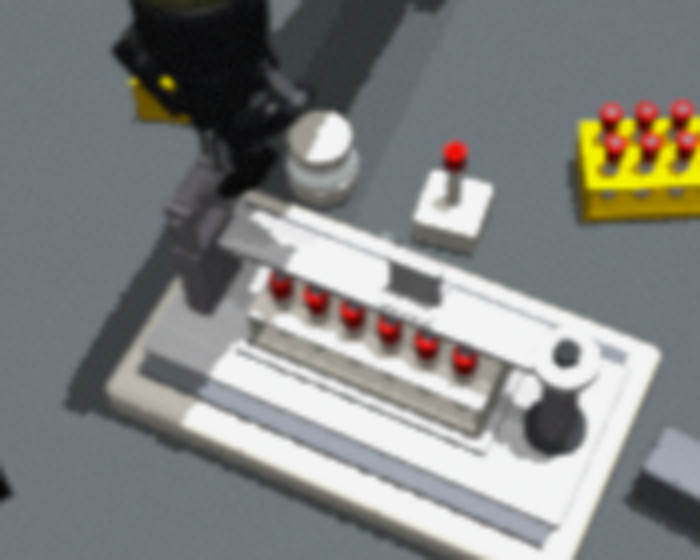

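The fingers are at the pad, around (245,165). The lever is part-folded and the strap is still home, so I'll continue along the arc.

>>> move_arm:
  moves:
    - [[0,0.26,0.3],[0,0,0],0]
    - [[0,0.26,0.3],[0,0,0],0]
    - [[0,0.14,0.3],[0,0,0],0]
    - [[0,0.14,0.3],[0,0,0],0]
    - [[0,0,0],[0,0,0],0]

```text
clock: 10.02
position: [0.5706, -0.0321, 0.1927]
ee_rot: [0.07, 0.998, -0.0, -0.001]
ft_force: [-0.2, -0.5, 0.1]
grip_width: 0.0
```

>>> move_arm:
  moves:
    - [[0,0.06,0.25],[0,0,0],0]
    - [[0,0.06,0.2],[0,0,0],0]
    - [[0,0,0.1],[0,0,0],0]

```text
clock: 10.4
position: [0.5714, -0.0293, 0.1797]
ee_rot: [0.07, 0.998, 0.0, -0.0]
ft_force: [-1.2, 0.8, 4.4]
grip_width: 0.002
```

>>> move_arm:
  moves:
    - [[0,0,0.1],[0,0,0],0]
    - [[0,0,0],[0,0,0],0]

```text
clock: 10.65
position: [0.5716, -0.0292, 0.1789]
ee_rot: [0.07, 0.998, 0.001, 0.0]
ft_force: [-7.2, 2.4, 15.5]
grip_width: -0.0
```

>>> move_arm:
  moves:
    - [[0,0,0.1],[0,0,0],0]
    - [[0,0,0],[0,0,0],0]

```text
clock: 10.9
position: [0.5718, -0.0292, 0.1786]
ee_rot: [0.07, 0.998, 0.001, 0.001]
ft_force: [-15.9, 2.3, 33.8]
grip_width: -0.003
```

The lever is on its stop: 34 N, with the tip at z = 0.1786 against a predicted 0.179. I'll lift clear and look.

>>> move_arm:
  moves:
    - [[0,0,-0.5],[0,0,0],0]
    - [[0,0,-1],[0,0,0],0]
    - [[0,0,-1],[0,0,0],0]
    - [[0,0,-1],[0,0,0],0]
    - [[0,0,-1],[0,0,0],0]

```text
clock: 11.52
position: [0.5714, -0.0297, 0.288]
ee_rot: [0.07, 0.998, -0.0, -0.0]
ft_force: [0.0, 0.2, 0.7]
grip_width: 0.0
```

>>> move_arm:
  moves:
    - [[0.5,-1,-0.5],[0,0,0],0]
    - [[0.5,-1,0],[0,0,0],0]
    - [[0.5,-1,0],[0,0,0],0]
    - [[0.5,-1,0],[0,0,0],0]
    - [[0.5,-1,0],[0,0,0],0]

```text
clock: 12.15
position: [0.4907, -0.1461, 0.2992]
ee_rot: [0.07, 0.998, 0.0, -0.001]
ft_force: [-0.4, -0.3, -0.6]
grip_width: 0.004
```

>>> move_arm:
  moves:
    - [[0,-1,0],[0,0,0],0]
    - [[0,-1,0],[0,0,0],0]
    - [[0,-1,0],[0,0,0],0]
    - [[0,-1,0],[0,0,0],0]
    - [[0,0,0],[0,0,0],0]

```text
clock: 12.78
position: [0.4765, -0.2461, 0.2993]
ee_rot: [0.072, 0.997, -0.0, -0.001]
ft_force: [-0.6, 0.8, 0.3]
grip_width: -0.001
```

```bash
python3 - <<'E'
from h import *
o=get_obs();print(o['clock'],o['position'],o['ft_force'],abs(o['joint_velocities']).max())
f=lambda n,y,x:cv2.resize(save(n,'pics/t.png')[y:y+130,x:x+175,::-1],None,fx=3.2,fy=3.2,interpolation=cv2.INTER_CUBIC)[:300] if 0 else cv2.resize(save(n,'pics/t.png')[y:y+130,x:x+175,::-1],(400,297),interpolation=cv2.INTER_CUBIC)
cv2.imwrite('pics/k.png',np.hstack([f('scene',135,155),f('top',140,145)]))
E
```

```text
12.775 [ 0.47654883 -0.24612098  0.29928639] [-0.64515718  0.8116527   0.31400473] 0.043211221197998806
```

View pics/k.png

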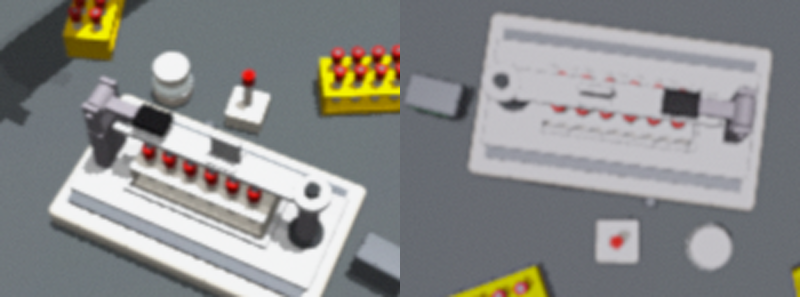

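Both views show the strap home along the tubes, the lever level on the strap's end (pad at (680,103) in the top half), and the rack, jar, stand and timer in place. The hand is clear.

```bash
python3 -c "
from workcell import *
print(hand_in())"
```

```text
the job is handed in; nothing more can be done
None
```

I swung the strap home by pushing its tab with the closed fingertips, then pushed the cam lever down onto the strap's end. I handed the job in at about 13 s, with the hand lifted clear.

- **Strap:** the force rose to about 10 N at its stop. In the scene view its tip corners were within about 2 mm of where they should be at fully home.
- **Lever:** it reached its stop at 34 N with the fingertip at 178.6 mm; I expected about 179 mm. The last pictures show it level on the strap.
- **Other objects:** in those pictures the rack, jar, timer and tube stand look unmoved. I judged that by eye and did not measure them again.
- **Hand:** the force readings were back to noise at the end.

No check failed or disagreed. The interface does not give the joint angles, so I judged both only from the stop forces and the pictures.

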